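Push the drive carrier home in its dock and latch it

TASK

Push the drive carrier that lies askew on the bench mat into the open bay of the drive dock, connector end first, until it is fully home with its front flush with the dock's front. Then push the dock's latch bar shut across the carrier's front. Only push: the carrier must stay flat on the mat, and the pen cup, tape measure and label roll are to be left where they are.

Things in the scene. Friction and masses are not known exactly. Their poses are not given: they have to be found in the camera images.
- carrier: Loose drive carrier, a flat box 130 (x) by 90 (y) by 34 mm high, 0.3 to 0.54 kg: steel drive in a black frame, slotted black bezel at its -x end, connector at its +x end. Origin: centre of its underside. It lies flat on the mat, 160 to 220 mm in front of the bay (its centre to the mouth), up to 45 mm off the bay's centre line, turned up to 0.5 rad from it, connector end (+x) towards the dock.
- drive_dock: Grey drive dock with one bay, fixed on the mat, 198 mm wide, 166 deep, 52 high, its front facing the robot's left. Origin: on the mat's top (6 mm above the table), in the plane of the front, midway across the bay's mouth; +x points into the bay, +y across the front, away from the robot. Beside the bay, on the -y side, is a strip with a button and sockets, which is not used.
- bay_stop (a point): Centre of the face of the connector block that stops the carrier, 130 mm inside the bay and 17 mm above the mat: a carrier that is home has its origin 65 mm short of it, and its bezel flush with the dock's front. The bay is 95 mm wide, 40 high, has no floor (the carrier slides on the mat); its mouth flares to 115 mm over the first 12 mm. Axes as the dock's.
- latch (a joint): Angle of the dock's black latch bar, rad: 0 shut across the mouth (pointing along the dock's +y), 1.57 straight out of the front, 2.3 at most; it starts between 1.65 and 2.1. Its upright pivot is stiff (0.04 N m), has no spring, and stays where it is left. Shut, the bar's inner face clears a carrier that is home by 1.5 mm; it cannot shut on one that sticks out.
- latch_pivot (a point): Pivot axis of that latch bar, 19 mm above the mat, at the side of the mouth nearer the robot (6 mm before the dock's front, 62 mm from the bay's centre line). The bar is 9 mm thick, centred on the pivot, and stands 8 to 30 mm above the mat.
- latch_tip (a point): Free end of that latch bar, 67 mm from the pivot, in the middle of its thickness, 19 mm above the mat.
- pen_cup: Bystander: clear pen cup, 78 mm across, 127 mm high, near the robot, at its right. Origin at the centre of its underside.
- tape_measure: Bystander: tape measure, 31 x 78 x 54 mm, at the left of the table. Origin under its centre.
- label_roll: Bystander: white label roll, 72 mm across, 40 mm high, at the left of the table. Origin at the centre of its underside.
- mat: Thin blue-grey rubber bench mat on the table, fixed, 360 (x) by 620 (y) by 6 mm thick; dock and carrier stand on it, clear of its edges. Origin: centre of its underside.

How it is judged:
On the way, in this order (a step that is already met when the one before it is completed fails the run):
1. the carrier is pushed home in the bay while the latch bar is still open (x of carrier in the frame of drive_dock above 0.06 m and y of carrier in the frame of drive_dock between -0.005 and 0.005 m and value of joint latch above 0.6 rad and x of bay_stop in the frame of carrier above 0.05 m), for 0.1 s.
2. the latch bar is pushed shut across the carrier's front (value of joint latch below 0.08 rad), for 0.1 s.
At the end, for the whole second after the job is handed in: The carrier stands in the bay, connector end inwards, its front within 4 mm of flush, within 5 mm of the bay's centre line and 0.06 rad of square, at rest, and the latch bar is within 0.08 rad of shut (x of carrier in the frame of drive_dock between 0.061 and 0.068 m and y of carrier in the frame of drive_dock between -0.005 and 0.005 m and angle between the x axis of carrier and the x axis of drive_dock, either way round below 0.06 rad and value of joint latch below 0.08 rad and linear speed of carrier below 0.01 m/s and x of bay_stop in the frame of carrier above 0.05 m); the robot touches nothing.
It fails at once if the carrier is lifted more than 8 mm or tipped (it may only be pushed along the mat) (height (world z) of carrier above 0.014 m or angle between carrier's own z axis and vertical above 0.12 rad).
It fails at once if the pen cup, tape measure or label roll is moved more than 20 mm (distance of any of pen_cup, tape_measure, label_roll from where it was at the start of the episode above 0.02 m).
It also fails if it takes over 58 s, if anything falls off the work surface, if the arm or the gripper's body presses on something with over 40 N, if the wrist force passes 120 N, or if a joint passes its speed limit or range.

ROBOT

A 7-joint arm with a two-finger parallel gripper is mounted at the origin on a cart in front of the work surface, level with it; the furniture and walls round the work are solid. World frame = base frame: x ahead of the robot, y to its left, z up, the work surface at z = 0. Lengths are in m, angles in rad, forces in N, time in s.
With the tool pointing down it reaches from about 0.425 to 1.025 m from the base axis. Payload 9.4 kg.
Tool frame: the origin (TCP) lies between the finger pads; the fingertips stand 25 mm ahead of it and the grasp point (between the pads) lies 6 mm ahead of it; z points along the fingers, y is the direction in which the jaws open and shut (so a half turn about z gives the same grasp; the last joint's range is limited). The gripper opens to 93 mm and grips with 3 to 60 N. Pads are 15 mm wide; open, the fingers measure 128 mm over their backs; the gripper's body (75 mm by 188 mm) begins 65 mm behind the grasp point.
Start: joints at [1.261, 0.599, -0.003, 1.599, 0.002, 0.943, -0.08], TCP at [0.167, -0.705, 0.244] pointing down, gripper open.
Joint ranges: [-2.57, 2.57], [-0.35, 1.97], [-1.29, 1.29], [0.11, 2.56], [-1.05, 4.19], [0.11, 1.86], [-2.63, 2.63]. Speed limits (rad/s): [2.22, 2.22, 3.01, 3.01, 3.14, 3.14, 3.14].

INTERFACE

Orientations are given as a rotation vector (axis times angle).
In Python, from cell import bot gives the robot as it stands.
- The arm moves only by the tool send_rows, never from a script. Its argument "motion" is one flat list of numbers, 4 for each row, row after row: the shift along the tool's x, y, z in m, then the turn about the tool's z in rad. In form: [tx, ty, tz, turn, tx, ty, tz, turn, ...]. A call has 1 to 10 rows; each row is the pose to reach, as a shift and turn from the pose commanded when the call began, along the tool's axes at that moment; what a row does not reach only later rows make up. A row lasts 1/12 s, in which the tool goes at most 41.7 mm and 7.16 degrees, less where a joint would pass 70% of its speed; a pose out of reach is approached as far as the arm can. A call with a gripper value outside its range is refused whole. "gripper" is the finger opening in m, from 0 to 0.093, set as the call begins (left out, the last holds). The fingers move at their own pace and stop on an object; "force" is the grip in N (left out, the last holds). Time passes only in rows, so rows that repeat a pose let the fingers close. It gives the time, the measured TCP pose, the force and the opening at its end, in the units of the state.
- bot.observe(): the state, without advancing time (a new reading comes with each control period).
- bot.camera(name): name is "scene" or "top"; returns a dict with "img" (480x640x3 uint8, red, green, blue), "intrinsics" (3x3 intrinsics, pixels), "origin" and "rotation" of the camera in the world. Camera axes: x right, y down, z forward; pixel columns grow to the right and rows downward; lengths in m; the calibration is good to about 2 mm. A picture is of the moment at which its call begins. There is no depth.
- bot.hand_in(): hands the job in, once; it reports no verdict.
The state is a dict: "time_s": time; "joint_pos": joint angles; "joint_vel": joint speeds; "effort": joint torques, N m; "tool_pos": TCP position; "eef_rot": TCP orientation; "wrist_force": force on the tool from outside, world axes, zero at the start; "ft_torque": the same for the moment, N m; "opening": opening from 0.0 (shut) to 1.0 (fully open).
Only numpy, scipy, OpenCV 4.12 (cv2) and the standard library are available. Lean on these libraries where they do the work, as an engineer would, in place of code of your own. Each camera call takes 0.05 s, during which the arm holds its last target.

## Working session

There is one attempt and no reset: what is moved stays moved. The work goes in short steps, Python scripts to look and compute and a tool call to move; the robot and the scene stay as the last step left them, time stands still between calls to the robot, and variables do not carry over. Pictures are saved under pics/ and viewed, and the job is handed in when it is done.

Besides the shell and the picture viewer there is one more tool, called after "Request:" as name(argument=value, ...) on one line, values as JSON. send_rows: Moves the arm, as the interface text tells. Its arguments: {"type":"object","properties":{"motion":{"type":"array"},"gripper":{"type":"number"},"force":{"type":"number"}},"required":["motion"]}

```bash
ls; mkdir -p pics; python3 - <<'E'
from cell import bot
import cv2,json
o=bot.observe()
print({k:o[k] for k in o if k!='effort'})
for n in("scene","top"):
    c=bot.camera(n); cv2.imwrite(f"pics/{n}0.png",c["img"][:,:,::-1]); print(n,c["intrinsics"],c["origin"],c["rotation"])
E
```

```text
pics
{'time_s': 0.0, 'joint_pos': array([ 1.26130949,  0.60010454, -0.00254001,  1.6001251 ,  0.00180628,
        0.94289004, -0.07981434]), 'joint_vel': array([ 7.44767515e-04, -3.95466879e-05,  1.52238218e-03, -1.62411014e-03,
        6.79607319e-04,  1.66833185e-04,  2.75325098e-03]), 'tool_pos': array([ 0.1671299 , -0.70501493,  0.24277657]), 'eef_rot': array([-3.11884774e+00, -3.64733000e-01,  5.06347616e-04]), 'wrist_force': array([ 0.84969841, -0.27171768, -0.01567688]), 'ft_torque': array([-0.00944461, -0.02526197,  0.0539702 ]), 'opening': 1.0061191664200082}
scene [[506.90882151   0.         322.78742691]
 [  0.         506.90882151 244.11551795]
 [  0.           0.           1.        ]] [-0.21627794  0.69001646  0.51787644] [-0.8801994   2.19100445 -1.36879847]
top [[598.37037217   0.         326.58313088]
 [  0.         598.37037217 241.50709034]
 [  0.           0.           1.        ]] [ 0.1719673  -0.01127382  1.37266898] [-2.20477757  2.00687361 -0.21503322]
```

View pics/top0.png

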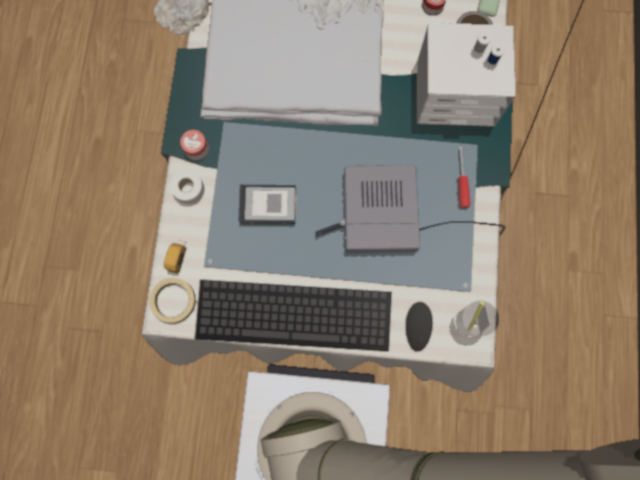

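View pics/scene0.png

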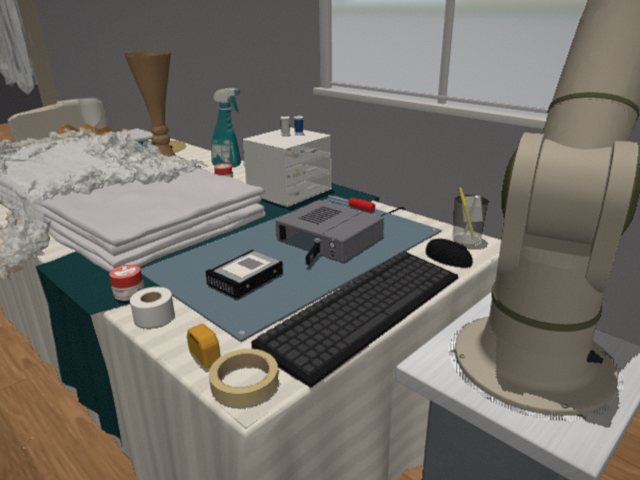

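```bash
cat > h.py <<'E'
import numpy as np,cv2
from cell import bot
from scipy.spatial.transform import Rotation as R
def cam(n):
    c=bot.camera(n); c['Rm']=R.from_rotvec(np.array(c['rotation']).ravel()).as_matrix() if np.size(c['rotation'])==3 else np.array(c['rotation']); return c
def px2w(c,u,v,z):
    d=c['Rm']@np.linalg.solve(c['intrinsics'],[u,v,1.0]); o=np.array(c['origin']); return (o+d*(z-o[2])/d[2])
def w2px(c,p):
    q=c['Rm'].T@(np.array(p)-c['origin']); q=c['intrinsics']@q; return q[:2]/q[2]
def crop(c,x,y,w,h,f,name):
    im=cv2.resize(c['img'][y:y+h,x:x+w,::-1],None,fx=f,fy=f,interpolation=cv2.INTER_CUBIC); cv2.imwrite('pics/'+name,im)
E
python3 - <<'E'
from h import *
c=cam('top'); crop(c,230,150,200,140,4,'t1.png')
print(px2w(c,313,440,0), px2w(c,268,204,.04))
s=cam('scene'); crop(s,195,190,200,120,4,'s1.png')
print(w2px(s,[.6,.1,0]))
E
```

```text
[ 0.01774195 -0.0007286   0.        ] [0.53001442 0.15332787 0.04      ]
[246.80830795 261.10621789]
```

View pics/t1.png

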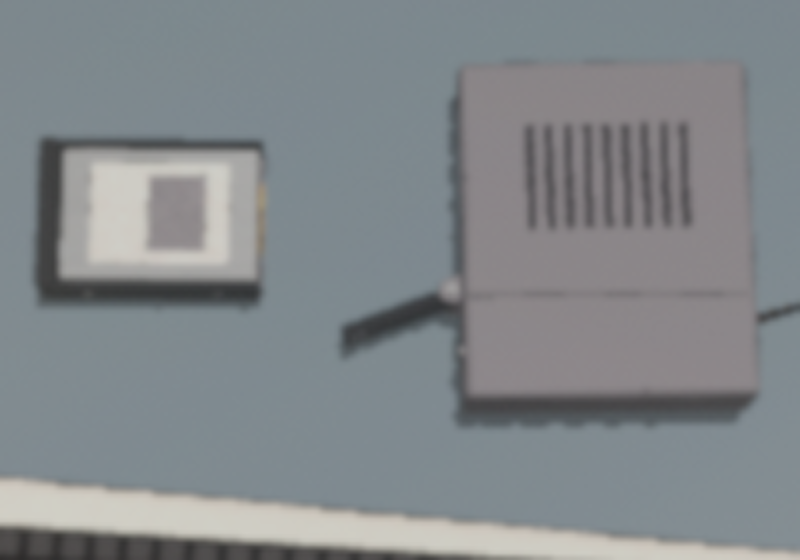

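View pics/s1.png

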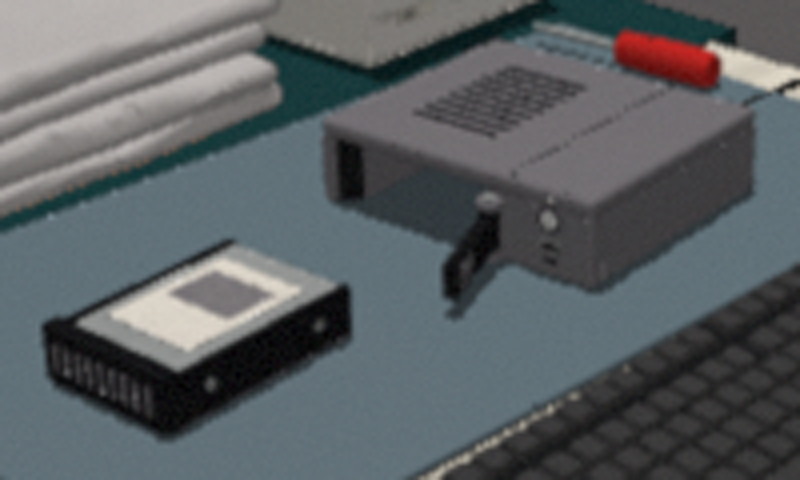

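```bash
cat >> h.py <<'E'
from scipy.optimize import least_squares
def fit_rect(c,pts,z,loc,x0):
    # pts px matching local xy corners
    P=np.array([px2w(c,u,v,z)[:2] for u,v in pts]); L=np.array(loc)
    def f(p):
        a=p[2]; M=np.array([[np.cos(a),-np.sin(a)],[np.sin(a),np.cos(a)]]); return ((L@M.T+p[:2])-P).ravel()
    r=least_squares(f,x0); return r.x,r.fun
def draw(c,im,f,ox,oy,pose,loc,z,col):
    a=pose[2]; M=np.array([[np.cos(a),-np.sin(a)],[np.sin(a),np.cos(a)]])
    q=[(np.array(w2px(c,[*(M@np.array(l)+pose[:2]),z]))+.5-[ox,oy])*f-.5 for l in loc]
    cv2.polylines(im,[np.round(q).astype(int)],True,col,1)
def T(pose,l):
    a=pose[2]; return np.array([[np.cos(a),-np.sin(a)],[np.sin(a),np.cos(a)]])@np.array(l)+pose[:2]
DOCK=[(0,.0515),(.166,.0515),(.166,-.1465),(0,-.1465)]
CAR=[(-.065,.045),(.065,.045),(.065,-.045),(-.065,-.045)]
E
python3 - <<'E'
from h import *
c=cam('top'); f=lambda P:[(230+(x+.5)/4-.5,150+(y+.5)/4-.5) for x,y in P]
d=f([(462,63),(743,65),(756,393),(466,394)])
k=f([(41,140),(262,142),(262,284),(39,286)])
D=np.array([px2w(c,u,v,.058)[:2] for u,v in d]);K=np.array([px2w(c,u,v,.04)[:2] for u,v in k])
print(D,K)
print([np.linalg.norm(D[i]-D[i-1]) for i in range(4)],[np.linalg.norm(K[i]-K[i-1]) for i in range(4)])
# dock y extent: unknown offset; fit
pd,r=fit_rect(c,d,.058,DOCK,[.5,-.0,-1.57]);print(pd,r)
pk,r=fit_rect(c,k,.04,CAR,[.5,.15,-1.57]);print(pk,r)
piv=f([(455,291)])[0]; tip=f([(345,332)])[0]
print('piv',px2w(c,*piv,.036+.0),'tip',px2w(c,*tip,.036))
M=lambda p:(R.from_euler('z',-pd[2]).as_matrix()[:2,:2]@(np.array(p[:2])-pd[:2]))
print('dock frame: car',M(pk),pk[2]-pd[2],'piv',M(px2w(c,*piv,.036)),'tip',M(px2w(c,*tip,.036)))
for n,(x,y,w,h) in {'top':(230,150,200,140),'scene':(195,190,200,120)}.items():
    c=cam(n); im=cv2.resize(c['img'][y:y+h,x:x+w,::-1],None,fx=4,fy=4,interpolation=cv2.INTER_CUBIC)
    for p,L,zs in((pd,DOCK,(.006,.058)),(pk,CAR,(.006,.04))):
        for z,col in zip(zs,((0,255,255),(0,255,0))): draw(c,im,4,x,y,p,L,z,col)
    cv2.imwrite(f'pics/o_{n}.png',im)
E
```

```text
[[ 0.63381241 -0.01561539]
 [ 0.64795925 -0.17726167]
 [ 0.45574118 -0.19662377]
 [ 0.43986958 -0.03479875]] [[0.57018959 0.22364214]
 [0.58111022 0.09578111]
 [0.49662182 0.08692194]
 [0.48340062 0.21400825]]
[np.float64(0.19488925948078742), np.float64(0.1622641390800027), np.float64(0.19319077870463955), np.float64(0.16260148741037958)] [np.float64(0.08732203452455811), np.float64(0.12832654554867556), np.float64(0.08495160483420952), np.float64(0.12777218393429687)]
[ 0.58361701 -0.01887967 -1.47417558] [ 0.00106439  0.00170395  0.00293165 -0.00187553 -0.00192677 -0.00161458
 -0.00206927  0.00178615]
[ 0.53283056  0.15508836 -1.47220847] [ 0.00102462  0.00055986  0.00289967 -0.00094785 -0.00217491 -0.00094722
 -0.00174938  0.00133521]
piv [ 0.50393284 -0.02366258  0.036     ] tip [0.47391365 0.03694716 0.036     ]
dock frame: car [-0.17805601 -0.03376679] 0.0019671107554497524 piv [-0.00292657 -0.07977392] tip [-0.06614958 -0.10380604]
```

View pics/o_top.png

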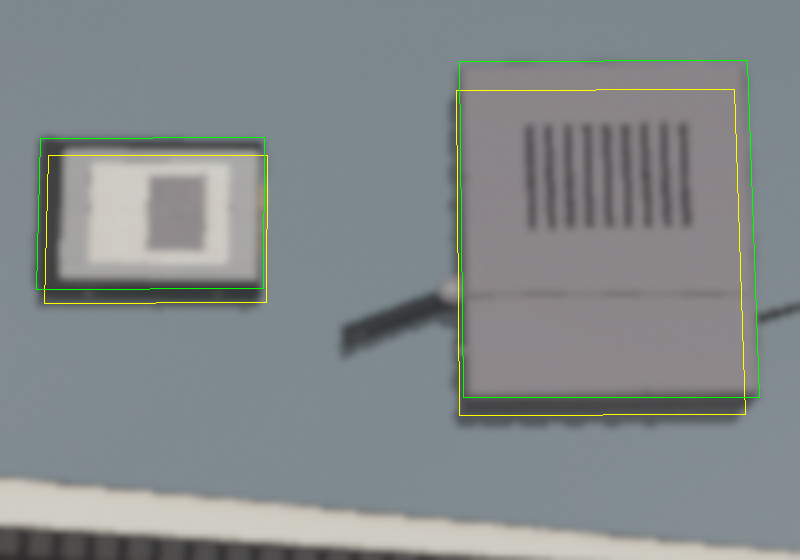

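View pics/o_scene.png

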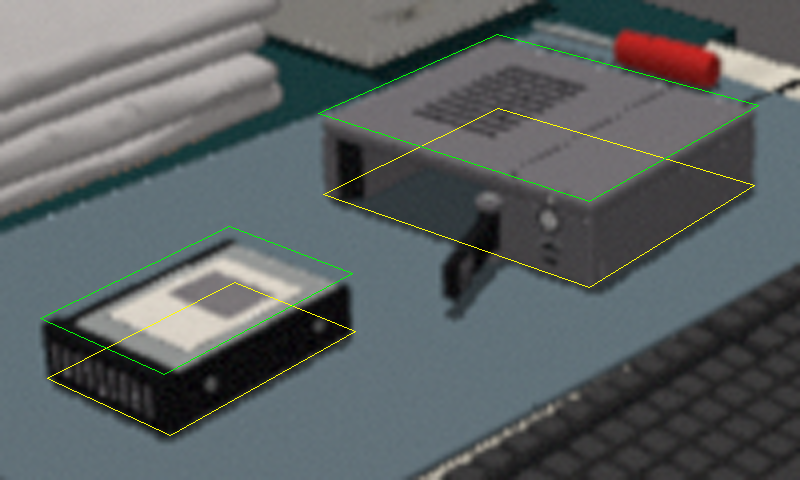

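```bash
python3 - <<'E'
from h import *
t=cam('top'); s=cam('scene')
def ray(c,x,y,ox,oy):
    u,v=ox+(x+.5)/4-.5,oy+(y+.5)/4-.5
    d=c['Rm']@np.linalg.solve(c['intrinsics'],[u,v,1.]); return np.array(c['origin']),d/np.linalg.norm(d)
def tri(a,b):
    o1,d1=ray(t,*a,230,150);o2,d2=ray(s,*b,195,190)
    k=np.linalg.lstsq(np.c_[d1,-d2],o2-o1,rcond=None)[0]; p,q=o1+k[0]*d1,o2+k[1]*d2
    return (p+q)/2,np.linalg.norm(p-q)
pd=[.58362,-.01888,-1.47417]
M=lambda p:(R.from_euler('z',-pd[2]).as_matrix()[:2,:2]@(np.array(p[:2])-pd[:2]))
for a,b in(((452,291),(488,200)),((345,326),(447,262)),((468,294),(514,175)) ,((463,392),(590,202)),((462,63),(325,118))):
    p,e=tri(a,b);print(p,e,M(p))
for y in (50,45,20): crop(s,260,205,100,70,8,'s2.png')
crop(t,310,200,60,60,10,'t2.png')
E
```

```text
[ 0.50251583 -0.02182109  0.04145997] 0.00025396434767616555 [-0.00489724 -0.08100959]
[0.47692621 0.03658093 0.03404601] 0.002401480990119375 [-0.06549562 -0.10084544]
[ 0.49611099 -0.03246988  0.05553104] 0.004802689738750324 [ 0.00508396 -0.0884119 ]
[ 0.43993943 -0.03397679  0.05641652] 0.0030501601581174238 [ 0.00116463 -0.14446683]
[ 0.63392378 -0.01648572  0.05485528] 0.0025453061954959074 [0.00246999 0.05030012]
```

View pics/s2.png

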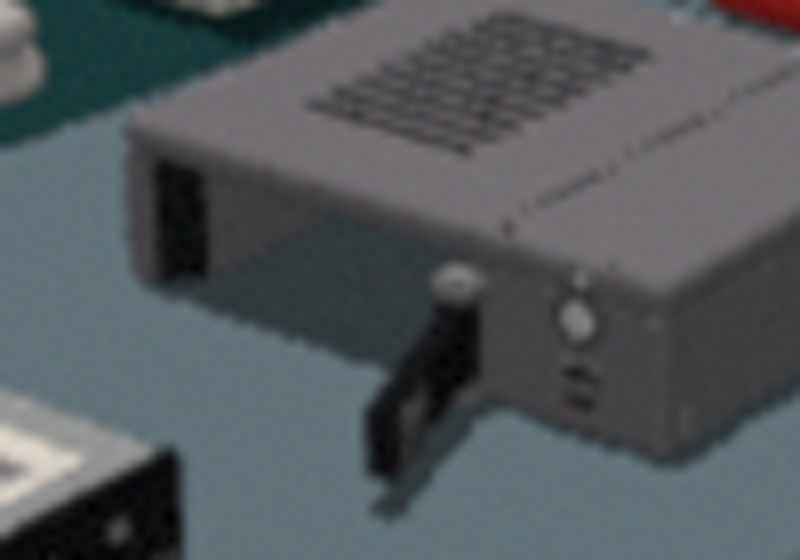

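View pics/t2.png

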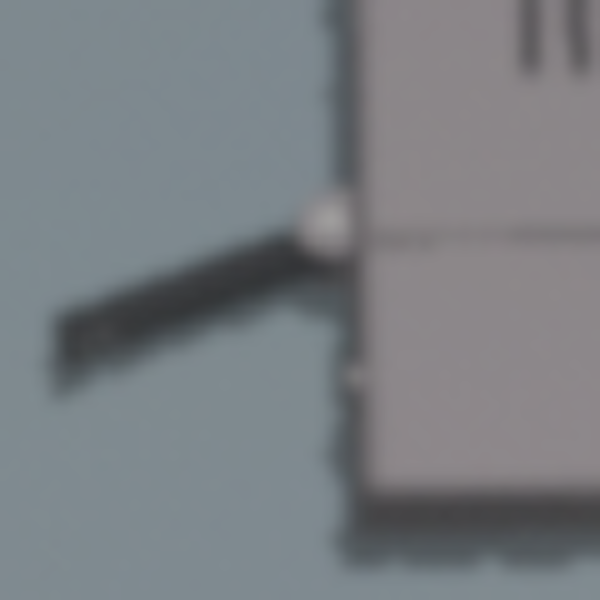

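```bash
cat >> h.py <<'E'
PD0=np.array([.58362,-.01888,-1.47417])
def dock(sh): return np.array([*T(PD0,[0,sh]),PD0[2]])
E
python3 - <<'E'
from h import *
s=cam('scene'); pd=dock(-.0188); print(pd)
im=cv2.resize(s['img'][205:275,260:360,::-1],None,fx=8,fy=8,interpolation=cv2.INTER_CUBIC)
def L(p,q,col):
    P=[(w2px(s,[*T(pd,a[:2]),a[2]])+.5-[260,205])*8-.5 for a in(p,q)]
    cv2.line(im,*[tuple(int(v) for v in np.round(a)) for a in P],col,1)
for y in(-.0575,.0575): L((0,y,.006),(0,y,.046),(0,255,0))
for y in(-.0475,.0475): L((.012,y,.006),(.012,y,.046),(0,255,255))
L((-.006,-.062,.006),(-.006,-.062,.042),(0,0,255))
L((0,.0705,.006),(0,.0705,.058),(255,0,0))
cv2.imwrite('pics/s3.png',im)
E
```

```text
[ 0.5649077  -0.02069375 -1.47417   ]
```

View pics/s3.png

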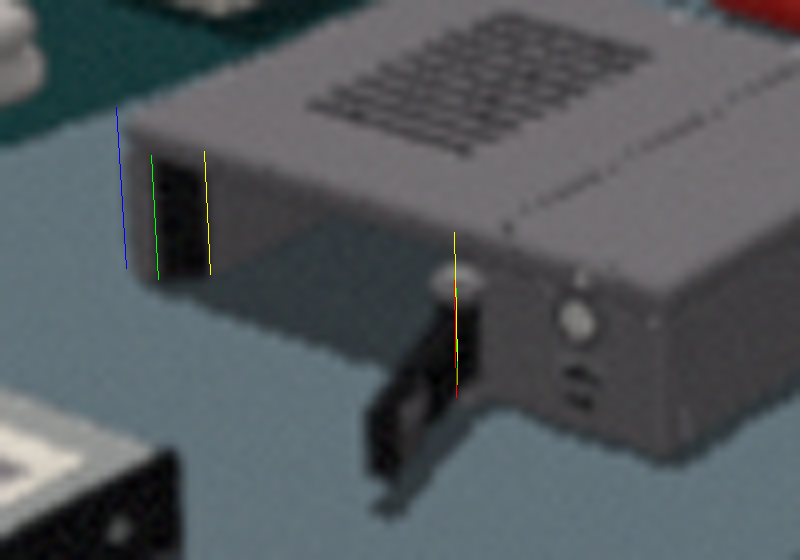

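```bash
cat >> h.py <<'E'
PD=np.array([.5649,-.0207,-1.4742])
def plan(pts):
    """pts: (x,y,z,yaw of tool y) world -> tool-frame shifts from current"""
    o=bot.observe(); Rm=R.from_rotvec(o['eef_rot']).as_matrix(); p=o['tool_pos']
    y0=np.arctan2(Rm[1,1],Rm[0,1])
    for q in pts:
        d=Rm.T@(np.array(q[:3])-p); t=-(q[3]-y0); t=(t+np.pi)%(2*np.pi)-np.pi
        print(np.round(d,4),round(t,4))
def dk(x,y,z,yaw): return (*T(PD,[x,y]),z,yaw)
def st():
    o=bot.observe(); Rm=R.from_rotvec(o['eef_rot']).as_matrix(); w=o['tool_pos']
    print('t',round(o['time_s'],2),'tcp',w.round(4),'yawY',round(np.arctan2(Rm[1,1],Rm[0,1]),4),'tilt',Rm[:,2].round(3),'dock',(R.from_euler('z',-PD[2]).as_matrix()[:2,:2]@(w[:2]-PD[:2])).round(4),'F',o['wrist_force'].round(1),'q',o['joint_pos'].round(2),'op',round(o['opening'],3))
E
python3 - <<'E'
from h import *
t=cam('top')
print(px2w(t,200,281,.02),px2w(t,391,292,.02),px2w(t,475,325,.0),px2w(t,418,123,0))
st()
C=dk(-.178,-.0795,.29,-1.4742); print(C)
plan([(.35,-.45,.29,-1.4742),(.5,-.15,.29,-1.4742),C])
E
```

```text
[0.34020754 0.28926429 0.02      ] [ 0.35594199 -0.14576947  0.02      ] [ 0.30125359 -0.34385619  0.        ] [ 0.77976613 -0.18407668  0.        ]
t 0.55 tcp [ 0.1672 -0.7054  0.2436] yawY -1.338 tilt [-0.  0. -1.] dock [ 0.6432 -0.4619] F [-0.5  0.3 -0.6] q [ 1.26  0.6  -0.    1.6   0.    0.94 -0.08] op 0.998
(np.float64(0.46860319368144243), np.float64(0.14880272886548526), 0.29, -1.4742)
[ 0.2368 -0.2064 -0.0464] 0.1362
[ 0.4519 -0.4637 -0.0464] 0.1362
[ 0.4903 -0.7617 -0.0464] 0.1362
```

Request:
send_rows(motion=[0.0,0.0,-0.046,0.0,0.237,-0.206,-0.046,0.136,0.237,-0.206,-0.046,0.136,0.237,-0.206,-0.046,0.136,0.237,-0.206,-0.046,0.136,0.237,-0.206,-0.046,0.136,0.237,-0.206,-0.046,0.136,0.237,-0.206,-0.046,0.136,0.237,-0.206,-0.046,0.136,0.237,-0.206,-0.046,0.136], gripper=0.04)

```text
time_s: 1.38
tool_pos: [0.3544, -0.4455, 0.2901]
eef_rot: [-3.136, -0.164, -0.003]
wrist_force: [0.6, 0.1, -0.5]
opening: 0.436
```

```bash
python3 - <<'E'
from h import *
st(); plan([(.5,-.15,.29,-1.4742),dk(-.178,-.0795,.29,-1.4742)])
E
```

```text
t 1.38 tcp [ 0.3544 -0.4455  0.2901] yawY -1.4663 tilt [ 0.002  0.002 -1.   ] dock [ 0.4025 -0.2505] F [ 0.6  0.1 -0.5] q [ 0.81  0.36 -0.01  1.91  0.    0.87 -0.67] op 0.436
[ 0.1756 -0.2787  0.0008] 0.0079
[ 0.1756 -0.5791  0.0012] 0.0079
```

Request:
send_rows(motion=[0.176,-0.279,0.0,0.008,0.176,-0.279,0.0,0.008,0.176,-0.279,0.0,0.008,0.176,-0.279,0.0,0.008,0.176,-0.279,0.0,0.008,0.176,-0.279,0.0,0.008,0.176,-0.279,0.0,0.008,0.176,-0.279,0.0,0.008,0.176,-0.579,0.0,0.008,0.176,-0.579,0.0,0.008])

```text
time_s: 2.22
tool_pos: [0.4913, -0.0715, 0.2896]
eef_rot: [3.138, 0.138, 0.001]
wrist_force: [-0.1, 0.8, -1.1]
opening: 0.432
```

```bash
python3 - <<'E'
from h import *
st(); plan([dk(-.178,-.0795,.29,-1.4742),dk(-.178,-.0795,.15,-1.4742)])
E
```

```text
t 2.22 tcp [ 0.4913 -0.0715  0.2896] yawY -1.4829 tilt [ 0.001 -0.    -1.   ] dock [ 0.0435 -0.0782] F [-0.1  0.8 -1.1] q [ 0.13  0.27 -0.13  2.05  0.05  0.82 -1.51] op 0.432
[-0.0032 -0.2215 -0.0005] -0.0087
[-0.0033 -0.2215  0.1395] -0.0087
```

Request:
send_rows(motion=[-0.003,-0.222,0.0,-0.009,-0.003,-0.222,0.0,-0.009,-0.003,-0.222,0.0,-0.009,-0.003,-0.222,0.0,-0.009,-0.003,-0.222,0.0,-0.009,-0.003,-0.222,0.0,-0.009,-0.003,-0.222,0.14,-0.009,-0.003,-0.222,0.14,-0.009,-0.003,-0.222,0.14,-0.009,-0.003,-0.222,0.14,-0.009])

```text
time_s: 3.05
tool_pos: [0.4664, 0.1471, 0.1456]
eef_rot: [3.136, 0.153, -0.007]
wrist_force: [0.6, 0.2, 0.2]
opening: 0.428
```

```bash
python3 - <<'E'
from h import *
st(); plan([dk(-.178,-.0795,.040,-1.4742),dk(-.178,-.0525,.04,-1.4742)])
c=cam('top'); crop(c,230,130,200,150,4,'t4.png')
E
```

```text
t 3.05 tcp [0.4664 0.1471 0.1456] yawY -1.473 tilt [-0.004 -0.002 -1.   ] dock [-0.1765 -0.0819] F [0.6 0.2 0.2] q [-0.29  0.48 -0.17  2.21  0.18  0.47 -2.08] op 0.428
[ 0.0028 -0.0016  0.1056] 0.0012
[ 0.0298 -0.0016  0.1055] 0.0012
```

View pics/t4.png

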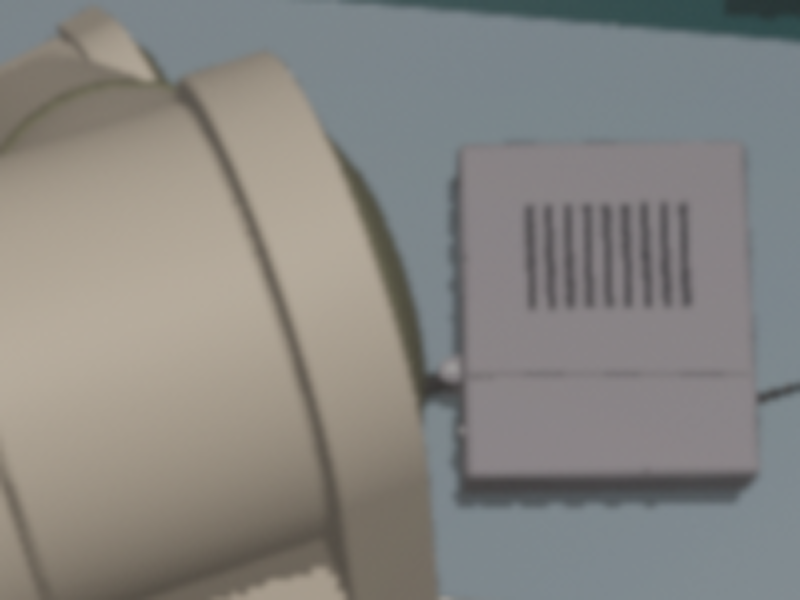

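The arm hides the carrier from the top camera; only the dock shows. I'll go down beside the carrier and check with the scene camera.

Request:
send_rows(motion=[0.0,-0.002,0.04,0.0,0.0,-0.002,0.075,0.0,0.0,-0.002,0.095,0.0,0.0,-0.002,0.106,0.0,0.0,-0.002,0.106,0.0])

```text
time_s: 3.52
tool_pos: [0.4676, 0.1498, 0.0421]
eef_rot: [3.137, 0.153, -0.003]
wrist_force: [-0.6, -0.1, 0.5]
opening: 0.428
```

```bash
python3 - <<'E'
from h import *
st(); plan([dk(-.178,-.0525,.04,-1.4742)])
c=cam('scene'); crop(c,170,180,200,150,4,'s4.png')
E
```

```text
t 3.52 tcp [0.4676 0.1498 0.0421] yawY -1.473 tilt [-0.002 -0.001 -1.   ] dock [-0.1791 -0.0804] F [-0.6 -0.1  0.5] q [-0.37  0.67 -0.08  2.27  0.25  0.21 -2.15] op 0.428
[0.0279 0.0011 0.002 ] 0.0012
```

View pics/s4.png

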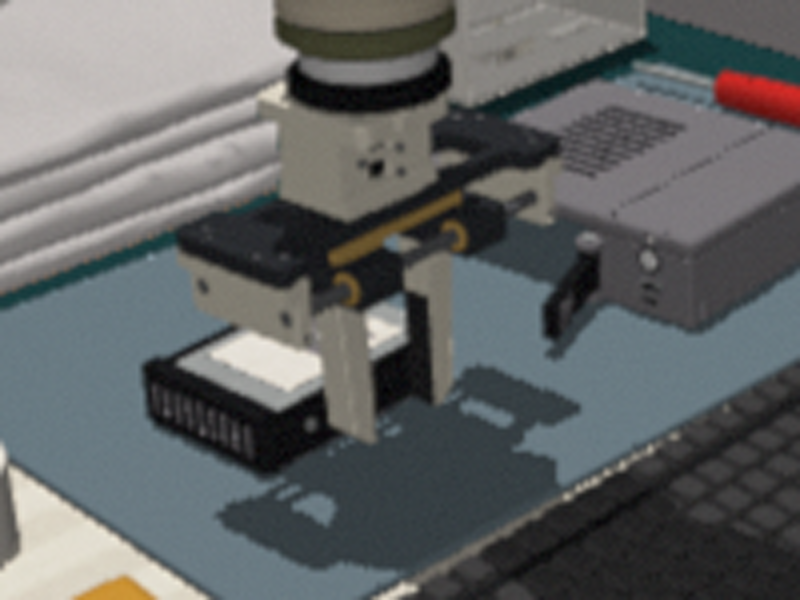

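Fingers stand just on the near side of the carrier, at about (350,430) and (440,390), low over the mat. Pushing sideways.

Request:
send_rows(motion=[0.005,0.0,0.001,0.001,0.009,0.0,0.002,0.001,0.012,0.0,0.002,0.001,0.015,0.0,0.002,0.001,0.018,0.0,0.002,0.001,0.021,0.0,0.002,0.001,0.024,0.0,0.002,0.001,0.026,0.0,0.002,0.001,0.028,0.0,0.002,0.001,0.028,0.0,0.002,0.001])

```text
time_s: 4.4
tool_pos: [0.496, 0.1529, 0.0416]
eef_rot: [-3.138, -0.152, -0.001]
wrist_force: [-1.1, -0.2, 0.8]
opening: 0.434
```

```bash
python3 - <<'E'
from h import *
st(); 
c=cam('scene'); crop(c,170,180,200,150,4,'s5.png')
E
```

```text
t 4.4 tcp [0.496  0.1529 0.0416] yawY -1.4742 tilt [ 0.  0. -1.] dock [-0.1795 -0.0518] F [-1.1 -0.2  0.8] q [-0.34  0.68 -0.1   2.21  0.25  0.26 -2.13] op 0.434
```

View pics/s5.png

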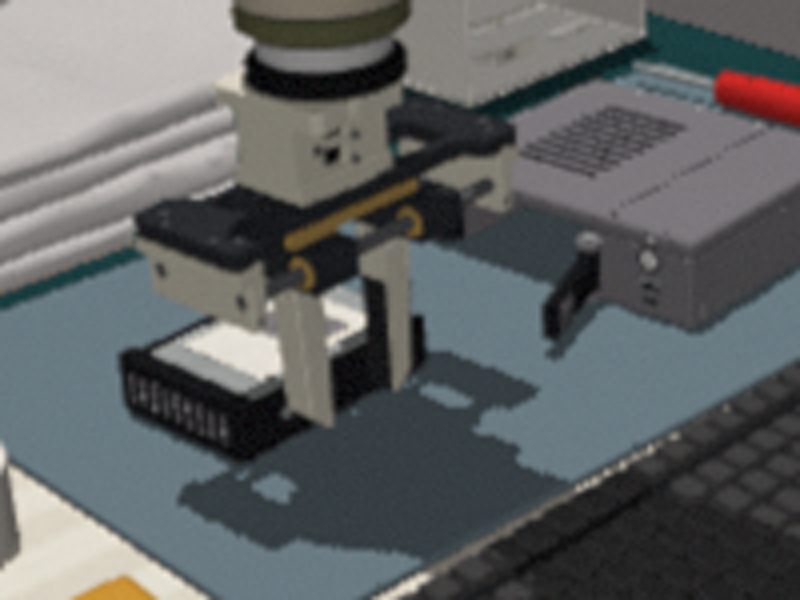

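```bash
python3 - <<'E'
from h import *
t=cam('top'); print(px2w(t,187,187,.02), px2w(t,174,257,.025)); print(dk(-.265,0,.04,0)[:2])
plan([dk(-.18,-.07,.041,-1.4742),dk(-.18,-.07,.14,-1.4742),dk(-.30,0,.14,PD[2]+np.pi/2)])
E
```

```text
[0.55861108 0.35033653 0.02      ] [0.38889446 0.35492764 0.025     ]
(np.float64(0.5393417633903379), np.float64(0.24306462336978502))
[-0.0182 -0.0005  0.0006] -0.0
[-0.0181 -0.0005 -0.0984] -0.0
[ 0.0519 -0.1205 -0.0984] -1.5708
```

Request:
send_rows(motion=[-0.009,0.0,0.0,0.0,-0.018,0.0,0.0,0.0,-0.018,0.0,-0.03,0.0,-0.018,0.0,-0.07,0.0,-0.018,0.0,-0.1,0.0,0.052,-0.12,-0.1,-1.571,0.052,-0.12,-0.1,-1.571,0.052,-0.12,-0.1,-1.571,0.052,-0.12,-0.1,-1.571,0.052,-0.12,-0.1,-1.571])

```text
time_s: 5.33
tool_pos: [0.536, 0.2826, 0.1417]
eef_rot: [-2.931, -1.124, -0.005]
wrist_force: [-0.4, -0.2, -0.2]
opening: 0.429
```

```bash
python3 - <<'E'
from h import *
st(); plan([dk(-.30,0,.14,PD[2]+np.pi/2)])
E
```

```text
t 5.33 tcp [0.536  0.2826 0.1417] yawY -0.8385 tilt [ 0.002  0.004 -1.   ] dock [-0.3047  0.0005] F [-0.4 -0.2 -0.2] q [-0.34  0.61 -0.36  1.95  0.34  0.64 -1.75] op 0.429
[-0.0032  0.0035  0.0017] -0.9351
```

Request:
send_rows(motion=[-0.003,0.003,0.0,-0.935,-0.003,0.003,0.0,-0.935,-0.003,0.003,0.0,-0.935,-0.003,0.003,0.0,-0.935,-0.003,0.003,0.0,-0.935,-0.003,0.003,0.0,-0.935,-0.003,0.003,0.0,-0.935,-0.003,0.003,0.0,-0.935,-0.003,0.003,0.0,-0.935], gripper=0.05)

```text
time_s: 6.08
tool_pos: [0.5346, 0.273, 0.1411]
eef_rot: [-2.12, -2.318, 0.0]
wrist_force: [-1.1, 0.1, 1.2]
opening: 0.54
```

```bash
python3 - <<'E'
from h import *
st(); c=cam('scene'); crop(c,170,180,200,150,4,'s6.png'); c=cam('top'); crop(c,210,150,200,140,4,'t6.png')
E
```

```text
t 6.08 tcp [0.5346 0.273  0.1411] yawY 0.0891 tilt [-0.001  0.    -1.   ] dock [-0.2952 -0.0018] F [-1.1  0.1  1.2] q [-0.16  0.65 -0.62  1.95  0.56  0.72 -1.03] op 0.54
```

View pics/s6.png

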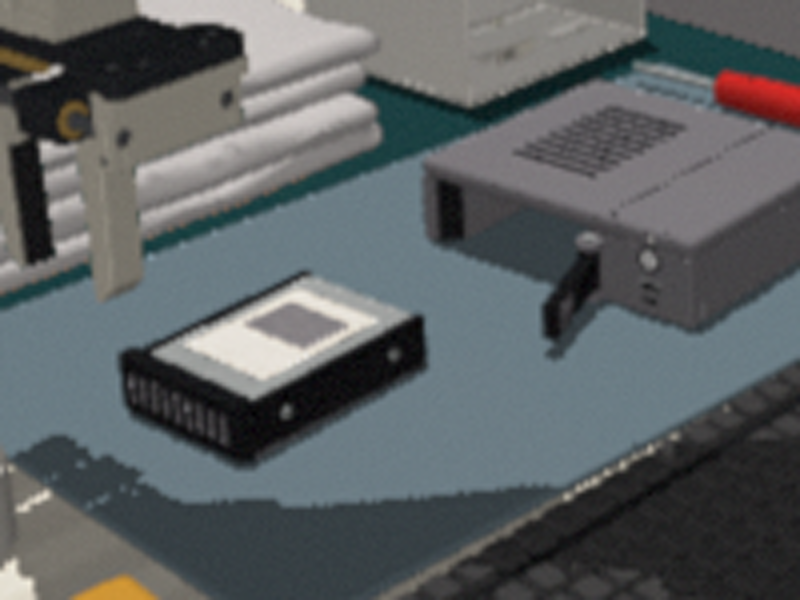

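View pics/t6.png

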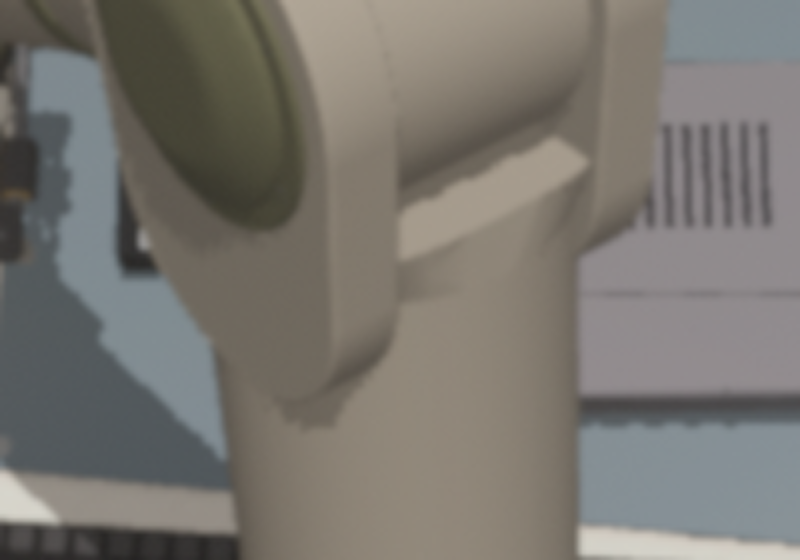

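```bash
python3 - <<'E'
from h import *
s=cam('scene'); ox,oy=190,240
im=cv2.resize(s['img'][oy:oy+65,ox:ox+100,::-1],None,fx=8,fy=8,interpolation=cv2.INTER_CUBIC)
p=np.array([*T(PD,[-.178,0]),PD[2]])
draw(s,im,8,ox,oy,p,CAR,.006,(0,255,255));draw(s,im,8,ox,oy,p,CAR,.04,(0,255,0))
cv2.imwrite('pics/s7.png',im)
E
```

```text
(no output)
```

View pics/s7.png

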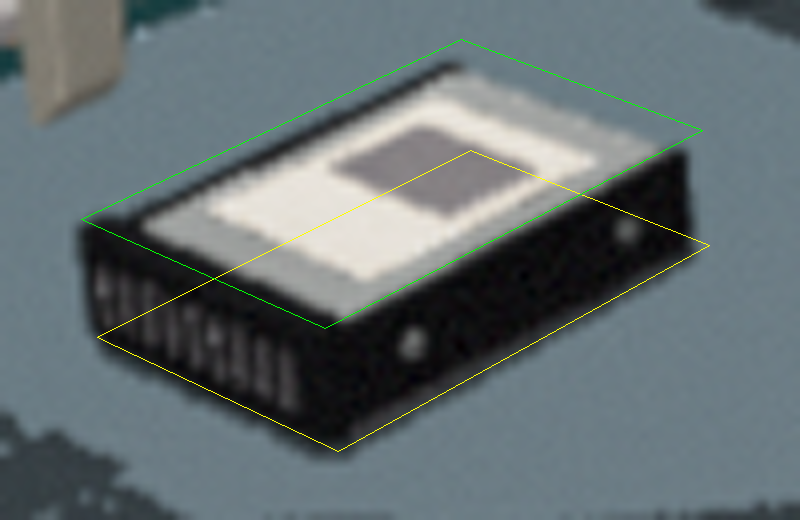

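Carrier matches the expected position (outline within ~2 px, maybe 0.02 rad of yaw). Two-finger push on the bezel next.

```bash
python3 - <<'E'
from h import *
Y=PD[2]+np.pi/2
plan([dk(-.29,0,.14,Y),dk(-.288,0,.040,Y),dk(-.24,0,.040,Y)])
E
```

```text
[-0.0053  0.0015  0.0014] -0.0127
[-0.0073  0.0016  0.1014] -0.0127
[-0.0553  0.0022  0.1014] -0.0127
```

Request:
send_rows(motion=[-0.005,0.0015,0.02,-0.0127,-0.005,0.0015,0.05,-0.0127,-0.006,0.0015,0.08,-0.0127,-0.007,0.0016,0.101,-0.0127,-0.007,0.0016,0.101,-0.0127,-0.007,0.0016,0.101,-0.0127])

```text
time_s: 6.73
tool_pos: [0.5368, 0.2664, 0.0401]
eef_rot: [-2.109, -2.328, 0.003]
wrist_force: [0.1, 0.8, -0.5]
opening: 0.538
```

```bash
python3 - <<'E'
from h import *
st();Y=PD[2]+np.pi/2
plan([dk(-.18,0,.040,Y),dk(-.08,0,.040,Y)])
s=cam('scene'); crop(s,170,180,200,150,4,'s8.png')
E
```

```text
t 6.73 tcp [0.5368 0.2664 0.0401] yawY 0.0983 tilt [-0.002 -0.001 -1.   ] dock [-0.2885 -0.0003] F [ 0.1  0.8 -0.5] q [-0.23  0.78 -0.49  2.01  0.71  0.53 -1.13] op 0.538
[-1.085e-01  1.000e-04  2.000e-04] 0.0017
[-2.085e-01 -1.000e-04  3.000e-04] 0.0017
```

View pics/s8.png

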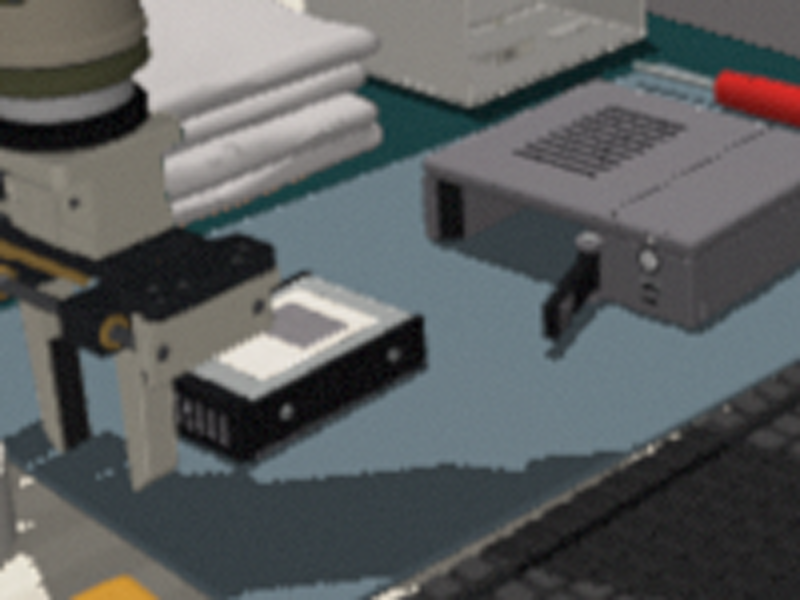

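Request:
send_rows(motion=[-0.01,0.0,0.0,0.002,-0.02,0.0,0.0,0.002,-0.028,0.0,0.0,0.002,-0.034,0.0,0.0,0.002,-0.042,0.0,0.0,0.002,-0.05,0.0,0.0,0.002,-0.058,0.0,0.0,0.002,-0.066,0.0,0.0,0.002,-0.074,0.0,0.0,0.002,-0.082,0.0,0.0,0.002])

```text
time_s: 7.62
tool_pos: [0.5457, 0.1841, 0.0406]
eef_rot: [-2.111, -2.326, -0.0]
wrist_force: [0.3, 4.5, 2.4]
opening: 0.535
```

Request:
send_rows(motion=[-0.008,0.0,0.0,0.0,-0.016,0.0,0.0,0.0,-0.024,0.0,0.0,0.0,-0.032,0.0,0.0,0.0,-0.04,0.0,0.0,0.0,-0.046,0.0,0.0,0.0,-0.052,0.0,0.0,0.0,-0.056,0.0,0.0,0.0,-0.058,0.0,0.0,0.0,-0.058,0.0,0.0,0.0])

```text
time_s: 8.45
tool_pos: [0.5511, 0.1258, 0.0404]
eef_rot: [2.112, 2.325, -0.002]
wrist_force: [0.7, -0.3, 0.2]
opening: 0.539
```

```bash
python3 - <<'E'
from h import *
st()
s=cam('scene'); crop(s,170,180,200,150,4,'s9.png'); ox,oy=210,200
im=cv2.resize(s['img'][oy:oy+75,ox:ox+100,::-1],None,fx=8,fy=8,interpolation=cv2.INTER_CUBIC)
p=np.array([*T(PD,[-.148+.0075+.065,0]),PD[2]])
draw(s,im,8,ox,oy,p,CAR,.006,(0,255,255));draw(s,im,8,ox,oy,p,CAR,.04,(0,255,0))
cv2.imwrite('pics/s9.png',im)
t=cam('top'); crop(t,250,150,150,110,5,'t9.png')
E
```

```text
t 8.45 tcp [0.5511 0.1258 0.0404] yawY 0.0958 tilt [-0.001 -0.001 -1.   ] dock [-0.1471  0.0004] F [ 0.7 -0.3  0.2] q [-0.    0.75 -0.48  2.09  0.76  0.48 -0.97] op 0.539
```

View pics/s9.png

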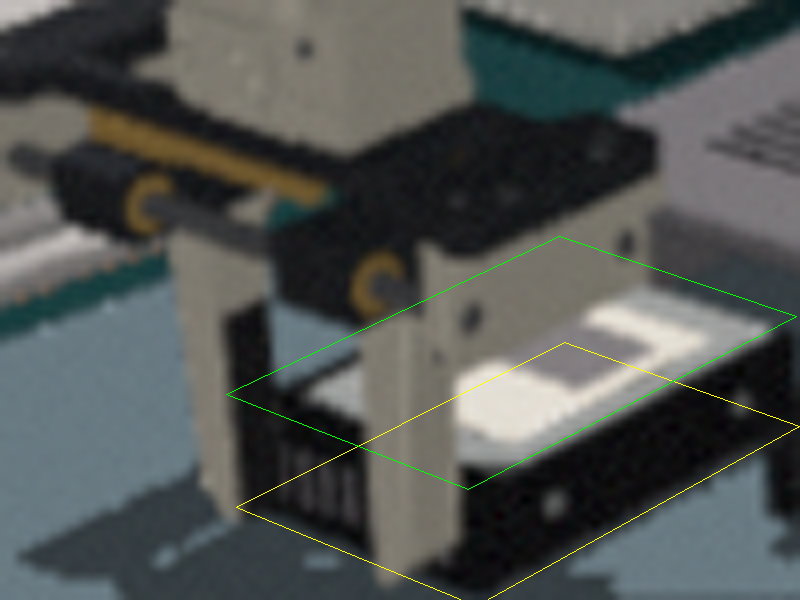

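View pics/t9.png

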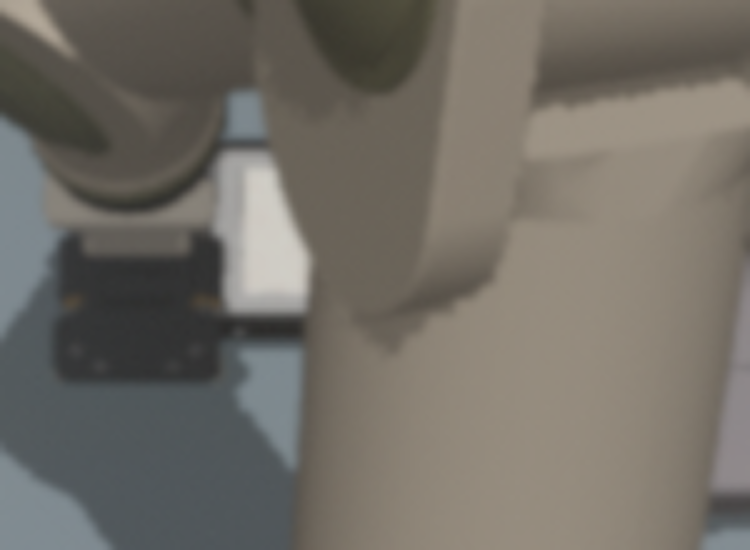

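```bash
python3 - <<'E'
from h import *
s=cam('scene'); crop(s,220,205,130,90,6,'s10.png')
E
```

```text
(no output)
```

View pics/s10.png

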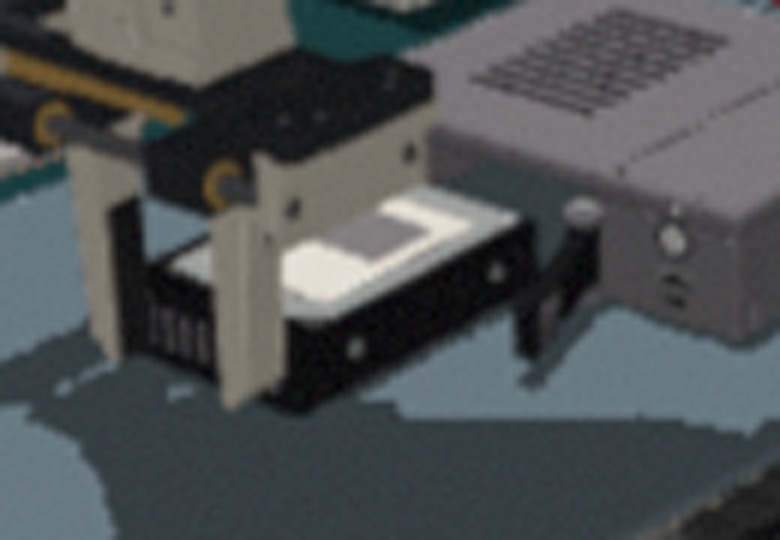

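Request:
send_rows(motion=[-0.003,0.0,0.0,0.0,-0.006,0.0,0.0,0.0,-0.009,0.0,0.0,0.0,-0.012,0.0,0.0,0.0,-0.015,0.0,0.0,0.0,-0.018,0.0,0.0,0.0,-0.021,0.0,0.0,0.0,-0.024,0.0,0.0,0.0,-0.027,0.0,0.0,0.0,-0.03,0.0,0.0,0.0])

```text
time_s: 9.43
tool_pos: [0.5539, 0.0971, 0.0407]
eef_rot: [-2.111, -2.326, -0.0]
wrist_force: [-1.2, 3.5, 0.3]
opening: 0.54
```

```bash
python3 - <<'E'
from h import *
st()
s=cam('scene'); crop(s,220,195,130,95,6,'s11.png')
E
```

```text
t 9.43 tcp [0.5539 0.0971 0.0407] yawY 0.0968 tilt [-0.  0. -1.] dock [-0.1183  0.0005] F [-1.2  3.5  0.3] q [ 0.05  0.75 -0.49  2.09  0.77  0.48 -0.93] op 0.54
```

View pics/s11.png

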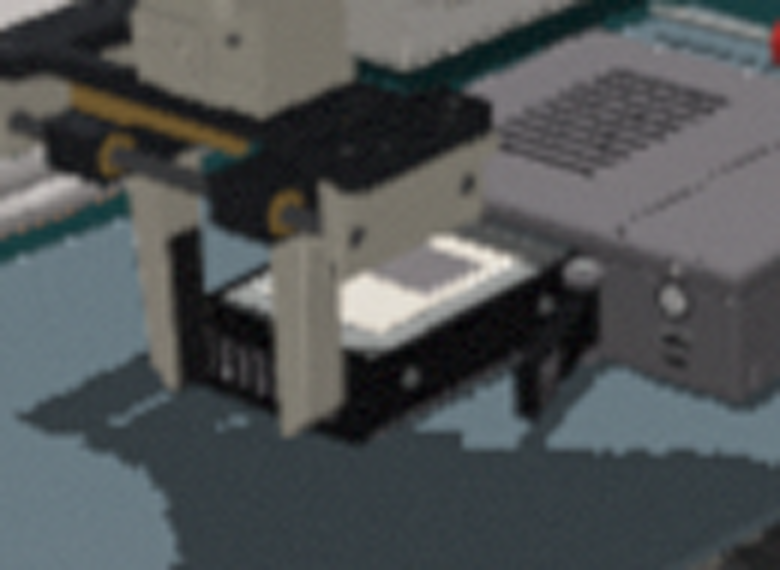

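The carrier's front is entering the mouth past the latch pivot, with 3.5 N of push. Continuing.

Request:
send_rows(motion=[-0.004,0.0,0.0,0.0,-0.008,0.0,0.0,0.0,-0.012,0.0,0.0,0.0,-0.016,0.0,0.0,0.0,-0.02,0.0,0.0,0.0,-0.024,0.0,0.0,0.0,-0.028,0.0,0.0,0.0,-0.032,0.0,0.0,0.0,-0.036,0.0,0.0,0.0,-0.04,0.0,0.0,0.0])

```text
time_s: 10.32
tool_pos: [0.5579, 0.0571, 0.0407]
eef_rot: [-2.111, -2.326, -0.0]
wrist_force: [-3.0, 3.7, 3.0]
opening: 0.54
```

```bash
python3 - <<'E'
from h import *
st()
s=cam('scene'); crop(s,220,195,130,95,6,'s12.png')
E
```

```text
t 10.32 tcp [0.5579 0.0571 0.0407] yawY 0.0968 tilt [-0.  0. -1.] dock [-0.0781  0.0005] F [-3.   3.7  3. ] q [ 0.13  0.75 -0.49  2.1   0.77  0.48 -0.86] op 0.54
```

View pics/s12.png

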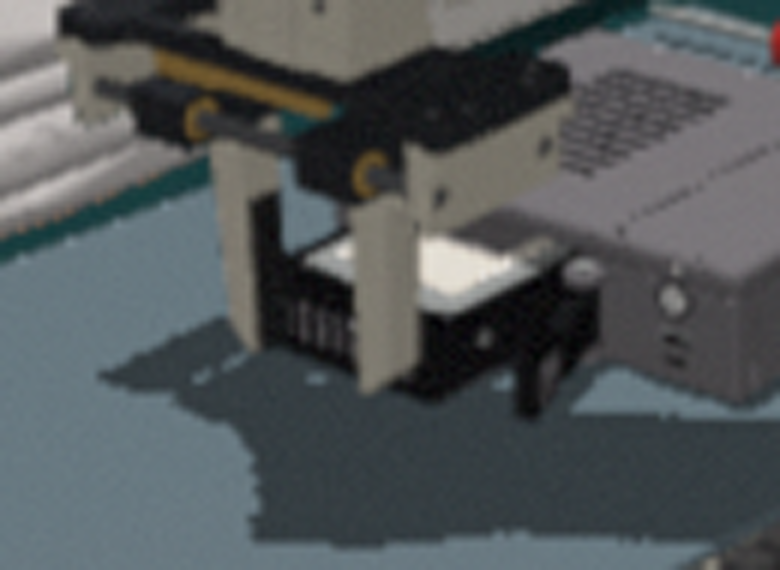

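Request:
send_rows(motion=[-0.004,0.0,0.0,0.0,-0.008,0.0,0.0,0.0,-0.012,0.0,0.0,0.0,-0.016,0.0,0.0,0.0,-0.02,0.0,0.0,0.0,-0.024,0.0,0.0,0.0,-0.028,0.0,0.0,0.0,-0.032,0.0,0.0,0.0,-0.036,0.0,0.0,0.0,-0.04,0.0,0.0,0.0])

```text
time_s: 11.2
tool_pos: [0.5618, 0.0172, 0.0406]
eef_rot: [-2.111, -2.326, 0.0]
wrist_force: [-1.9, 5.0, 2.8]
opening: 0.538
```

Request:
send_rows(motion=[-0.003,0.0,0.0,0.0,-0.006,0.0,0.0,0.0,-0.009,0.0,0.0,0.0,-0.012,0.0,0.0,0.0,-0.015,0.0,0.0,0.0,-0.018,0.0,0.0,0.0])

```text
time_s: 11.7
tool_pos: [0.5635, -0.0006, 0.0406]
eef_rot: [-2.111, -2.327, 0.0]
wrist_force: [-2.2, 4.0, 3.1]
opening: 0.537
```

```bash
python3 - <<'E'
from h import *
st()
s=cam('scene'); crop(s,220,195,130,95,6,'s13.png')
E
```

```text
t 11.7 tcp [ 0.5635 -0.0006  0.0406] yawY 0.0971 tilt [-0.  0. -1.] dock [-0.0202  0.0005] F [-2.2  4.   3.1] q [ 0.24  0.76 -0.5   2.09  0.78  0.49 -0.77] op 0.537
```

View pics/s13.png

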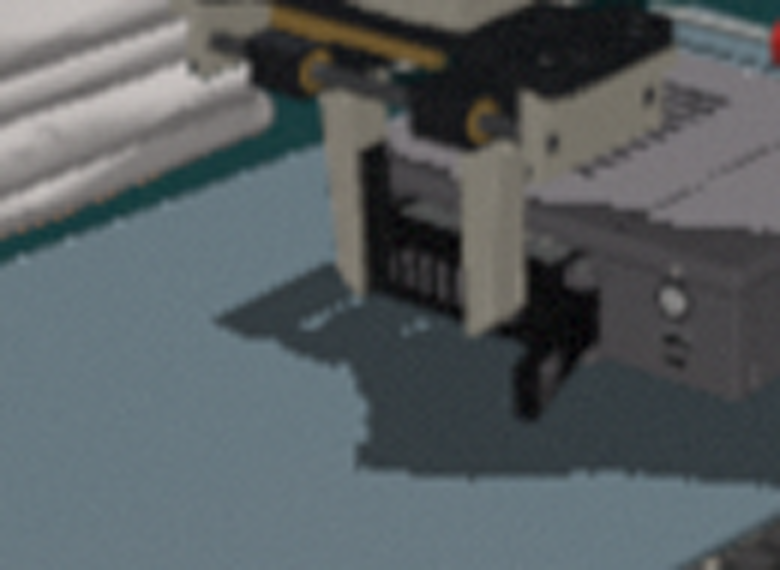

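Request:
send_rows(motion=[-0.002,0.0,0.0,0.0,-0.004,0.0,0.0,0.0,-0.006,0.0,0.0,0.0,-0.008,0.0,0.0,0.0,-0.009,0.0,0.0,0.0,-0.01,0.0,0.0,0.0])

```text
time_s: 12.25
tool_pos: [0.5645, -0.0105, 0.0406]
eef_rot: [-2.111, -2.326, 0.0]
wrist_force: [-2.7, 3.8, 2.0]
opening: 0.539
```

Request:
send_rows(motion=[-0.0006,0.0,0.0,0.0,-0.0012,0.0,0.0,0.0,-0.0018,0.0,0.0,0.0,-0.002,0.0,0.0,0.0])

```text
time_s: 12.58
tool_pos: [0.5646, -0.0112, 0.0406]
eef_rot: [-2.11, -2.326, -0.002]
wrist_force: [-4.2, 8.3, 1.7]
opening: 0.54
```

```bash
python3 - <<'E'
from h import *
st()
s=cam('scene'); crop(s,250,200,90,65,8,'s14.png')
E
```

```text
t 12.58 tcp [ 0.5646 -0.0112  0.0406] yawY 0.0974 tilt [-0.     0.002 -1.   ] dock [-0.0094  0.0006] F [-4.2  8.3  1.7] q [ 0.26  0.76 -0.51  2.09  0.78  0.49 -0.74] op 0.54
```

View pics/s14.png

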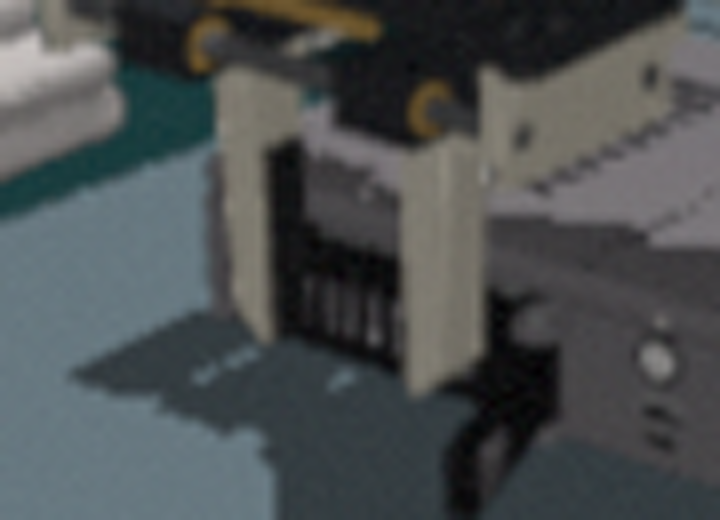

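Request:
send_rows(motion=[-0.001,0.0,0.0,0.0,-0.002,0.0,0.0,0.0,-0.003,0.0,0.0,0.0,-0.003,0.0,0.0,0.0,-0.003,0.0,0.0,0.0])

```text
time_s: 13.05
tool_pos: [0.5646, -0.0114, 0.0406]
eef_rot: [-2.106, -2.327, -0.006]
wrist_force: [-3.9, 14.8, 1.8]
opening: 0.538
```

```bash
python3 - <<'E'
from h import *
st()
E
```

```text
t 13.05 tcp [ 0.5646 -0.0114  0.0406] yawY 0.0996 tilt [ 0.     0.005 -1.   ] dock [-0.0093  0.0006] F [-3.9 14.8  1.8] q [ 0.26  0.76 -0.51  2.09  0.78  0.49 -0.74] op 0.538
```

Hard stop: 15 N with no further motion, within 2 mm of the expected home position. Backing off to look.

Request:
send_rows(motion=[0.006,0.0,0.0,0.0,0.02,0.0,0.0,0.0,0.045,0.0,0.0,0.0,0.07,0.0,0.0,0.0,0.09,0.0,0.0,0.0,0.09,0.0,-0.04,0.0,0.09,0.0,-0.08,0.0,0.12,0.0,-0.11,0.0,0.15,0.0,-0.11,0.0,0.16,0.0,-0.11,0.0])

```text
time_s: 13.88
tool_pos: [0.5508, 0.1473, 0.1531]
eef_rot: [2.109, 2.326, 0.008]
wrist_force: [0.3, -0.1, -0.1]
opening: 0.539
```

```bash
python3 - <<'E'
from h import *
st()
s=cam('scene'); crop(s,250,190,100,75,8,'s15.png');t=cam('top'); crop(t,310,150,120,110,6,'t15.png')
E
```

```text
t 13.88 tcp [0.5508 0.1473 0.1531] yawY 0.0978 tilt [ 0.005  0.002 -1.   ] dock [-0.1685  0.0022] F [ 0.3 -0.1 -0.1] q [ 0.09  0.61 -0.66  2.01  0.58  0.7  -0.84] op 0.539
```

View pics/s15.png

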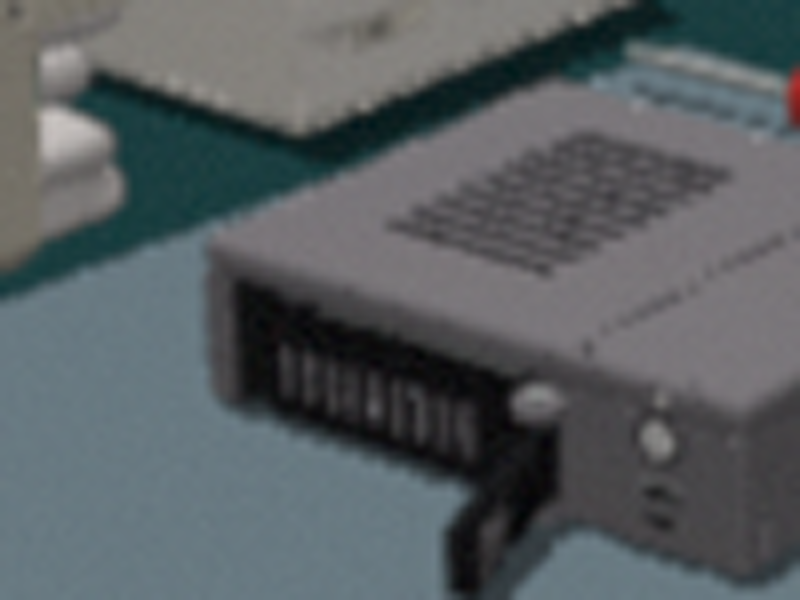

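View pics/t15.png

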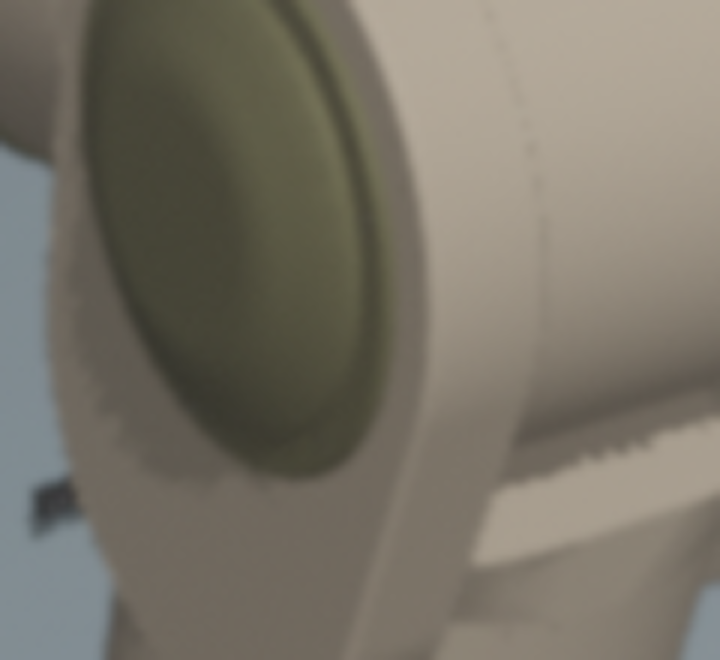

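The bezel is flush with the dock's front (slots at about (280–480, 340–460)) and the latch bar is still open (tip at about (465,560)). Next comes the latch, with closed fingers turning along with the bar.

```bash
cat >> h.py <<'E'
PIV=np.array([-.007,-.062])
def lp(th,off,r=.045,z=.039):
    u=np.array([-np.sin(th),np.cos(th)]); n=np.array([np.cos(th),np.sin(th)])
    return dk(*(PIV+r*u-n*off),z,PD[2]+np.pi/2+th)
E
python3 - <<'E'
from h import *
print(lp(1.95,.026))
plan([lp(1.95,.026,z=.153),lp(1.95,.026,z=.04)])
E
```

```text
(np.float64(0.45878957948574167), np.float64(0.008380106881517756), 0.039, np.float64(2.0465963267948966))
[-0.1271 -0.1041 -0.0021] -1.9476
[-0.1271 -0.1042  0.1109] -1.9476
```

Request:
send_rows(motion=[-0.127,-0.104,0.0,-1.948,-0.127,-0.104,0.0,-1.948,-0.127,-0.104,0.0,-1.948,-0.127,-0.104,0.0,-1.948,-0.127,-0.104,0.0,-1.948,-0.127,-0.104,0.0,-1.948,-0.127,-0.104,0.0,-1.948,-0.127,-0.104,0.0,-1.948,-0.127,-0.104,0.0,-1.948,-0.127,-0.104,0.0,-1.948], gripper=0.0)

```text
time_s: 14.82
tool_pos: [0.4579, 0.0049, 0.1496]
eef_rot: [-0.345, -3.121, 0.003]
wrist_force: [0.2, -0.1, -0.6]
opening: 0.004
```

```bash
python3 - <<'E'
from h import *
st()
plan([lp(1.95,.026,z=.153),lp(1.95,.026,z=.04)])
E
```

```text
t 14.82 tcp [0.4579 0.0049 0.1496] yawY 1.3504 tilt [-0.002 -0.002 -1.   ] dock [-0.0358 -0.1041] F [ 0.2 -0.1 -0.6] q [ 0.56  0.62 -1.01  2.24  0.84  0.73  0.3 ] op 0.004
[-0.0001  0.0035 -0.0034] -0.6962
[-0.0003  0.0038  0.1096] -0.6962
```

Request:
send_rows(motion=[0.0,0.004,0.0,-0.696,0.0,0.004,0.0,-0.696,0.0,0.004,0.0,-0.696,0.0,0.004,0.0,-0.696,0.0,0.004,0.0,-0.696,0.0,0.004,0.0,-0.696,0.0,0.004,0.0,-0.696])

```text
time_s: 15.4
tool_pos: [0.4587, 0.0091, 0.1493]
eef_rot: [0.735, -3.052, 0.001]
wrist_force: [0.2, 0.2, -0.7]
opening: 0.004
```

```bash
python3 - <<'E'
from h import *
st()
plan([lp(1.95,.026,z=.153),lp(1.95,.026,z=.039)])
s=cam('scene'); crop(s,250,170,100,90,8,'s16.png')
E
```

```text
t 15.4 tcp [0.4587 0.0091 0.1493] yawY 2.0437 tilt [-0.003 -0.001 -1.   ] dock [-0.0399 -0.1028] F [ 0.2  0.2 -0.7] q [ 0.64  0.71 -1.17  2.24  0.94  0.84  0.88] op 0.004
[ 0.0003 -0.0007 -0.0037] -0.0029
[-0.     -0.0007  0.1103] -0.0029
```

View pics/s16.png

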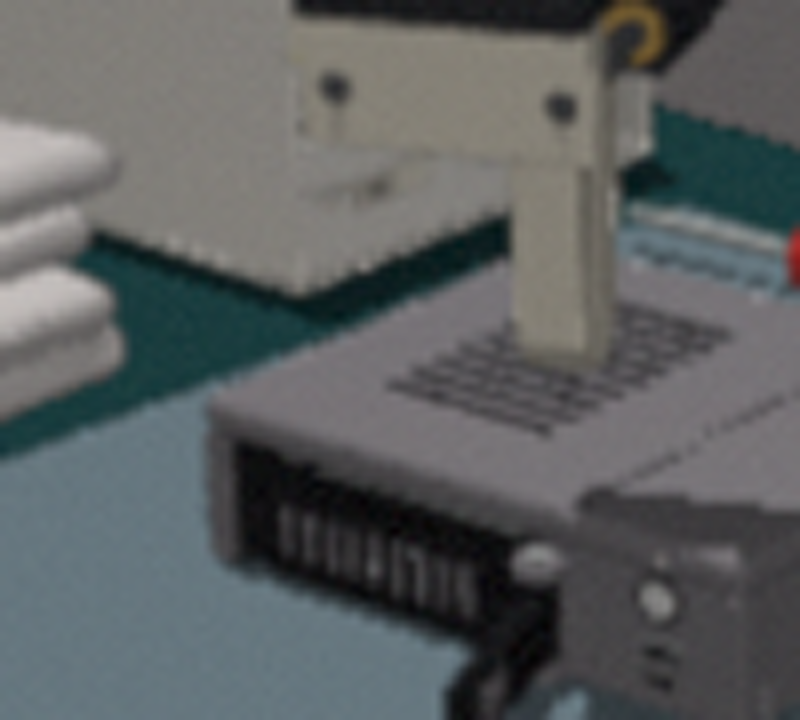

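Request:
send_rows(motion=[0.0,-0.001,0.03,-0.003,0.0,-0.001,0.06,-0.003,0.0,-0.001,0.09,-0.003,0.0,-0.001,0.11,-0.003,0.0,-0.001,0.11,-0.003])

```text
time_s: 15.87
tool_pos: [0.4581, 0.0093, 0.0373]
eef_rot: [0.733, -3.049, 0.0]
wrist_force: [-0.2, -0.1, 0.7]
opening: 0.009
```

```bash
python3 - <<'E'
from h import *
st()
plan([lp(1.9,.018),lp(1.8,.013),lp(1.7,.012),lp(1.6,.012),lp(1.5,.012),lp(1.4,.012),lp(1.3,.012),lp(1.2,.012),lp(1.1,.012),lp(1.,.012)])
s=cam('scene'); crop(s,250,170,100,90,8,'s17.png')
E
```

```text
t 15.87 tcp [0.4581 0.0093 0.0373] yawY 2.0427 tilt [-0.005 -0.001 -1.   ] dock [-0.0401 -0.1035] F [-0.2 -0.1  0.7] q [ 0.49  0.87 -0.97  2.31  1.27  0.72  0.59] op 0.009
[-0.0105 -0.0002 -0.0017] 0.0461
[-0.0201  0.0004 -0.0018] 0.1461
[-0.0257  0.0005 -0.0018] 0.2461
[-0.0304  0.0004 -0.0018] 0.3461
[-0.035  -0.0003 -0.0018] 0.4461
[-0.0395 -0.0013 -0.0019] 0.5461
[-0.0439 -0.0029 -0.0019] 0.6461
[-0.0481 -0.0048 -0.0019] 0.7461
[-0.0522 -0.0072 -0.0019] 0.8461
[-0.0559 -0.01   -0.002 ] 0.9461
```

View pics/s17.png

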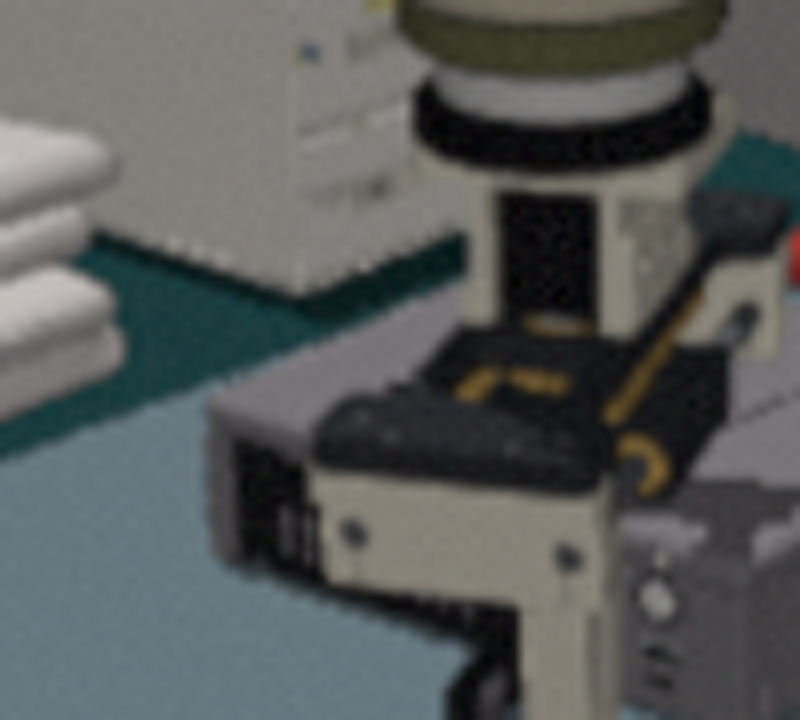

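Request:
send_rows(motion=[-0.0105,0.0,-0.002,0.046,-0.02,0.0,-0.002,0.146,-0.0257,0.0005,-0.002,0.246,-0.0304,0.0004,-0.002,0.346,-0.035,-0.0003,-0.002,0.446,-0.0395,-0.0013,-0.002,0.546,-0.0439,-0.0029,-0.002,0.646,-0.0481,-0.0048,-0.002,0.746,-0.0522,-0.0072,-0.002,0.846,-0.0559,-0.01,-0.002,0.946])

```text
time_s: 16.75
tool_pos: [0.5153, 0.0273, 0.0446]
eef_rot: [0.746, 3.05, 0.001]
wrist_force: [-1.2, -0.6, -0.4]
opening: 0.004
```

```bash
python3 - <<'E'
from h import *
st()
plan([lp(.95,.012),lp(.85,.012),lp(.75,.012),lp(.65,.012),lp(.55,.012),lp(.45,.012),lp(.35,.012),lp(.27,.012),lp(.2,.012)])
s=cam('scene'); crop(s,250,170,100,90,8,'s18.png')
E
```

```text
t 16.75 tcp [0.5153 0.0273 0.0446] yawY 1.0907 tilt [ 0.002  0.    -1.   ] dock [-0.0526 -0.0448] F [-1.2 -0.6 -0.4] q [ 0.4   0.83 -0.85  2.18  1.11  0.66 -0.18] op 0.004
[-0.0004 -0.0021  0.0056] 0.0441
[-0.005  -0.0013  0.0056] 0.1441
[-0.0096 -0.001   0.0056] 0.2441
[-0.0143 -0.0012  0.0056] 0.3441
[-0.0189 -0.0018  0.0056] 0.4441
[-0.0234 -0.0029  0.0056] 0.5441
[-0.0278 -0.0044  0.0056] 0.6441
[-0.0312 -0.0059  0.0056] 0.7241
[-0.0341 -0.0075  0.0056] 0.7941
```

View pics/s18.png

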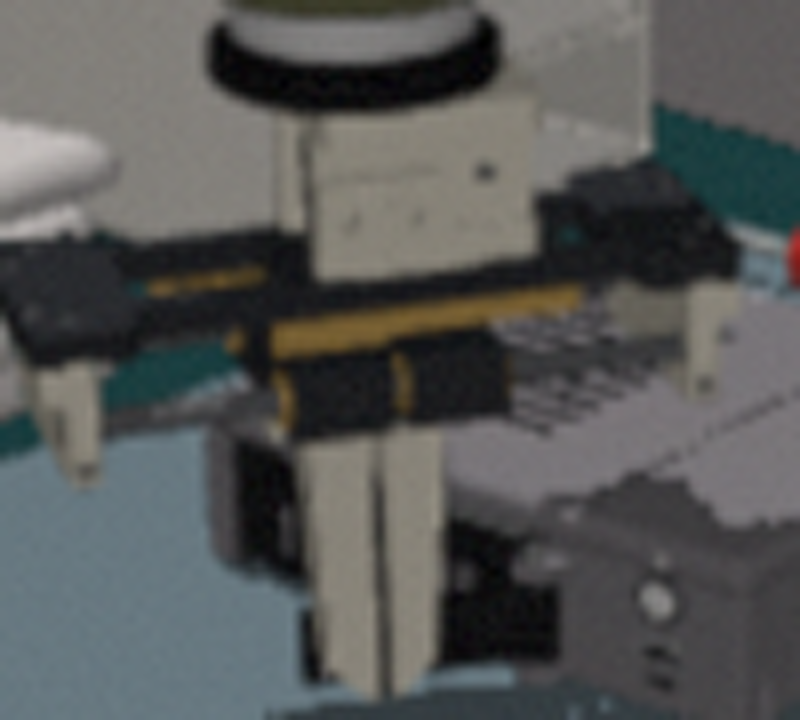

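The bar turns with the fingers (its end shows at about (315,640)). Continuing the sweep.

Request:
send_rows(motion=[-0.0015,-0.002,0.002,0.044,-0.005,-0.0013,0.004,0.144,-0.0096,-0.001,0.004,0.244,-0.0143,-0.0012,0.004,0.344,-0.0189,-0.0018,0.004,0.444,-0.0234,-0.0029,0.004,0.544,-0.0278,-0.0044,0.004,0.644,-0.0312,-0.0059,0.004,0.724,-0.0341,-0.0075,0.004,0.794])

```text
time_s: 17.55
tool_pos: [0.5425, 0.0054, 0.0404]
eef_rot: [1.862, 2.528, 0.004]
wrist_force: [-0.4, 0.8, -1.3]
opening: 0.006
```

```bash
python3 - <<'E'
from h import *
st()
plan([lp(.2,.012),lp(.15,.012),lp(.1,.012),lp(.05,.012),lp(0,.012),lp(0,.010)])
s=cam('scene'); crop(s,250,170,100,90,8,'s19.png')
E
```

```text
t 17.55 tcp [0.5425 0.0054 0.0404] yawY 0.3012 tilt [ 0.003  0.001 -1.   ] dock [-0.0282 -0.0198] F [-0.4  0.8 -1.3] q [ 0.35  0.79 -0.69  2.13  0.99  0.57 -0.78] op 0.006
[-0.0004 -0.0006  0.0014] 0.0046
[-0.0026 -0.      0.0014] 0.0546
[-0.0049  0.0004  0.0014] 0.1046
[-0.0072  0.0007  0.0014] 0.1546
[-0.0096  0.0009  0.0014] 0.2046
[-0.0115  0.0005  0.0014] 0.2046
```

View pics/s19.png

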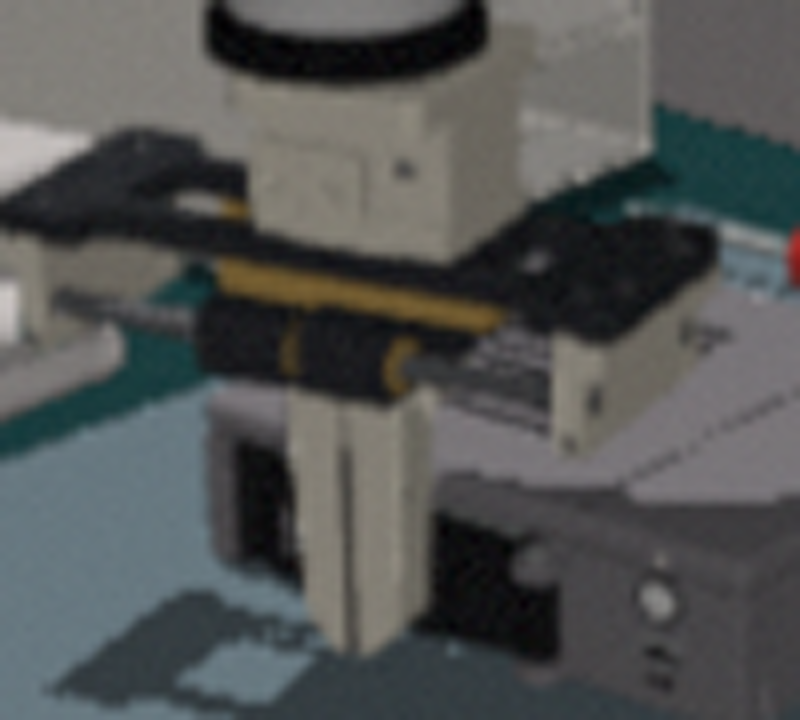

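Request:
send_rows(motion=[-0.0015,0.0,0.001,0.02,-0.0026,0.0,0.001,0.055,-0.004,0.0,0.001,0.08,-0.005,0.0,0.001,0.105,-0.006,0.0005,0.001,0.13,-0.0072,0.0007,0.001,0.155,-0.0085,0.0008,0.001,0.18,-0.0096,0.001,0.001,0.205,-0.0096,0.001,0.001,0.205])

```text
time_s: 18.35
tool_pos: [0.5447, -0.0033, 0.0376]
eef_rot: [-2.108, -2.328, -0.001]
wrist_force: [-1.0, 3.9, 0.9]
opening: 0.003
```

```bash
python3 - <<'E'
from h import *
st()
plan([lp(0,.012),lp(0,.010)])
s=cam('scene'); crop(s,250,170,100,90,8,'s20.png')
E
```

```text
t 18.35 tcp [ 0.5447 -0.0033  0.0376] yawY 0.0993 tilt [-0.     0.001 -1.   ] dock [-0.0192 -0.0184] F [-1.   3.9  0.9] q [ 0.33  0.79 -0.64  2.13  0.95  0.55 -0.93] op 0.003
[-0.0002  0.0014 -0.0014] 0.0027
[-0.0022  0.0014 -0.0014] 0.0027
```

View pics/s20.png

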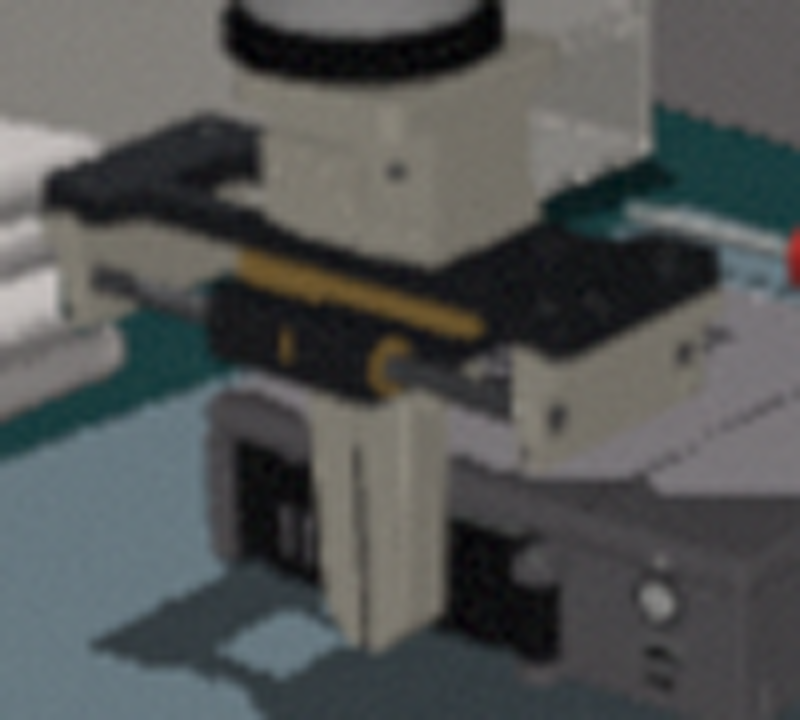

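Request:
send_rows(motion=[-0.001,0.0,0.0,0.0,-0.002,0.0,0.0,0.0,-0.003,0.0,0.0,0.0,-0.003,0.0,0.0,0.0,-0.003,0.0,0.0,0.0])

```text
time_s: 18.82
tool_pos: [0.5448, -0.0037, 0.0377]
eef_rot: [-2.101, -2.331, -0.006]
wrist_force: [-2.4, 11.0, 1.4]
opening: 0.004
```

```bash
python3 - <<'E'
from h import *
st()
E
```

```text
t 18.82 tcp [ 0.5448 -0.0037  0.0377] yawY 0.1037 tilt [ 0.     0.005 -1.   ] dock [-0.0189 -0.0184] F [-2.4 11.   1.4] q [ 0.34  0.79 -0.65  2.13  0.95  0.55 -0.93] op 0.004
```

Request:
send_rows(motion=[0.006,0.0,0.0,0.0,0.02,0.0,0.0,0.0,0.05,0.0,0.0,0.0,0.08,0.0,0.0,0.0,0.1,0.0,-0.03,0.0,0.12,0.0,-0.07,0.0,0.15,0.0,-0.11,0.0,0.18,0.0,-0.15,0.0,0.2,0.0,-0.18,0.0,0.2,0.0,-0.18,0.0])

```text
time_s: 19.65
tool_pos: [0.5254, 0.1963, 0.2224]
eef_rot: [2.102, 2.332, 0.008]
wrist_force: [-0.0, 1.4, -0.0]
opening: 0.004
```

```bash
python3 - <<'E'
from h import *
st()
s=cam('scene'); crop(s,250,190,100,75,8,'s21.png');t=cam('top'); cv2.imwrite('pics/t21.png',t['img'][:,:,::-1])
E
```

```text
t 19.65 tcp [0.5254 0.1963 0.2224] yawY 0.1038 tilt [ 0.005  0.003 -1.   ] dock [-0.2198 -0.0184] F [-0.   1.4 -0. ] q [ 0.15  0.57 -0.9   1.97  0.58  0.88 -0.95] op 0.004
```

View pics/s21.png

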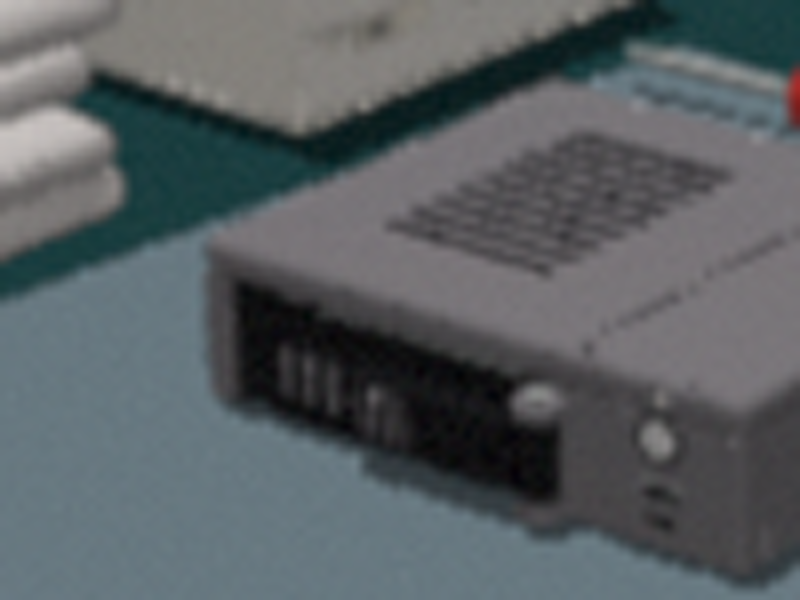

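View pics/t21.png

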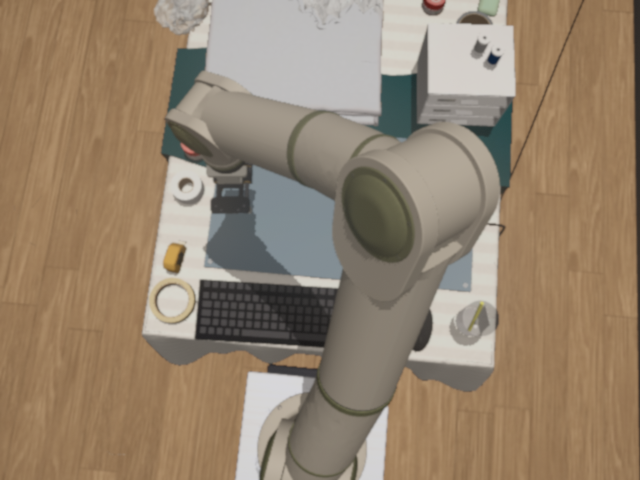

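```bash
python3 - <<'E'
from h import *
s=cam('scene'); ox,oy=270,215
im=cv2.resize(s['img'][oy:oy+50,ox:ox+60,::-1],None,fx=12,fy=12,interpolation=cv2.INTER_CUBIC); im=np.clip(im.astype(float)*1.8,0,255).astype(np.uint8)
im2=im.copy()
for th,col in((0,(0,255,0)),(.12,(0,0,255))):
    u=np.array([-np.sin(th),np.cos(th)]); n=np.array([np.cos(th),np.sin(th)])
    q=[]
    for r,z in((0,.014),(.067,.014),(.067,.036),(0,.036)):
        a=T(PD,PIV+r*u-n*.0045); q.append((w2px(s,[*a,z])+.5-[ox,oy])*12-.5)
    cv2.polylines(im2,[np.round(q).astype(int)],True,col,1)
cv2.imwrite('pics/s22.png',im2)
E
```

```text
(no output)
```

View pics/s22.png

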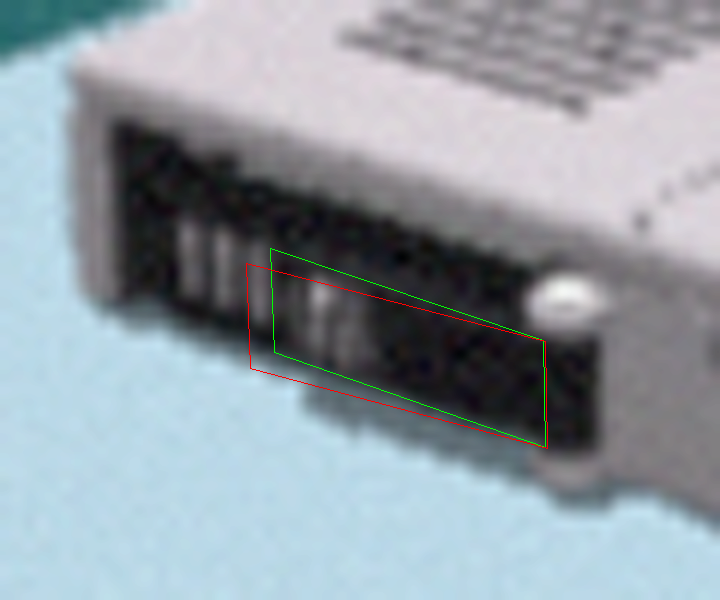

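The bar lies parallel to the front. Allowing for the ~20 px model offset seen at its pivot knob, its end (x≈290–300) matches angle 0. The bystanders sit at their original pixels. Handing in.

```bash
python3 - <<'E'
from cell import bot
print(bot.hand_in())
E
```

```text
the job is handed in; nothing more can be done
None
```

I pushed the carrier home into the bay and pushed the latch bar shut across its front. The job was handed in at about 20 s of the 58 s allowed. There was no verdict, so these are my own checks.

**How it went**
- I pushed the carrier about 15 mm sideways onto the bay's centre line, then pushed it in by the bezel with two spread fingers.
- I swept the latch bar shut with closed fingers that turned along with it.

**Last checks**
- **Carrier home:** it stopped hard, with 15 N giving no further motion, within about 2 mm of the expected home position. In the picture the bezel looks flush with the dock's front.
- **Latch shut:** the bar also stopped firmly at 11 N, and its outline matches an angle of about 0 rad.
- **Bystanders:** the pen cup, tape measure and label roll are at the same image positions as at the start.
- **Robot:** the gripper is clear of everything.

**Disagreements**
- My model outlines sat 1–3 pixels off in the scene view, about 2–3 mm.
- From the finger stops, the gap between bar and bezel came out at 0.6 mm rather than 1.5 mm. I put this down to tool deflection under load.
- The arm hid the dock from the top camera at the end. The carrier's final position rests on the contact readings and the scene view only.

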